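# Find the full paint marker and hold it ready to draw

### The job

Three paint markers that look alike stand nib down in the wooden stand; find out by their weight which one is full. Draw the full one out and hold it still over the open sketchbook as if about to draw: nib end lowest and pointing at the paper from roughly 7 cm above it, the marker slanted about halfway between upright and lying flat, never touching the book. Finish while still holding it like that, with the two nearly empty markers standing in wells of the stand and everything else left where it is.

Things in the scene. Friction and masses are not known exactly. Their poses are not given: they have to be found in the camera images.
- stand: Pale wooden marker stand, fixed, 76 (x) x 260 (y) x 70 mm high, on either side of the table; three round wells in a row along its y axis at y = -85, 0, +85 mm, 41 mm wide and 60 mm deep (floor 10 mm above the table). Origin at the centre of its underside, z up. Markers stand in the wells with 2.5 mm of play all round, not clamped.
- marker_p: One of three look-alike markers, 150 mm long, nib down in a well. Origin at the nib tip, z towards the tail (up). From the origin: flat white nib 28 mm wide to 5 mm, black neck 30 mm wide to 10 mm, aluminium barrel 36 mm wide to 145 mm, black tail plug 30 mm wide to 150 mm. One marker is full (210-290 g), two nearly empty (55-85 g), in any order. Mass centre 77 mm up; 60 N grip is fine.
- marker_q: One of three look-alike markers, 150 mm long, nib down in a well. Origin at the nib tip, z towards the tail (up). From the origin: flat white nib 28 mm wide to 5 mm, black neck 30 mm wide to 10 mm, aluminium barrel 36 mm wide to 145 mm, black tail plug 30 mm wide to 150 mm. One marker is full (210-290 g), two nearly empty (55-85 g), in any order. Mass centre 77 mm up; 60 N grip is fine.
- marker_r: One of three look-alike markers, 150 mm long, nib down in a well. Origin at the nib tip, z towards the tail (up). From the origin: flat white nib 28 mm wide to 5 mm, black neck 30 mm wide to 10 mm, aluminium barrel 36 mm wide to 145 mm, black tail plug 30 mm wide to 150 mm. One marker is full (210-290 g), two nearly empty (55-85 g), in any order. Mass centre 77 mm up; 60 N grip is fine.
- sketchbook: Open sketchbook, black covers and white pages, fixed flat on the table on the side away from the stand; 215 (x) x 304 mm (y) over the covers, paper 206 x 295 mm, its surface 14 mm above the table. Origin at the centre of its underside, z up, y across the spread. Both pages (one has a doodle) count as the paper.
- eraser: Bystander: dark eraser, 22 x 55 x 13 mm, lying near the stand. Origin under its centre.
- tape: Bystander: roll of tape lying flat near the stand, 70 mm across, 19 mm high. Origin under its centre.
- jar: Bystander: small closed glass ink jar, 40 mm across, 45 mm high, near the stand. Origin under its centre.
- sharpener: Bystander: small metal pencil sharpener, 26 x 16 x 13 mm, near the stand. Origin under its centre.
- pen: Bystander: black pen lying near the sketchbook, 140 mm long, 11 mm thick. Origin under its middle, x along it.

How it is judged (in metres and radians):
On the way:
1. the full marker is drawn wholly clear of the stand (nib above its top), only the two light ones standing in it (((z of marker_p in the frame of stand above 0.073 m and contact force between marker_q and stand between 0.2 and 1.4 N and contact force between marker_r and stand between 0.2 and 1.4 N) or (z of marker_q in the frame of stand above 0.073 m and contact force between marker_p and stand between 0.2 and 1.4 N and contact force between marker_r and stand between 0.2 and 1.4 N) or (z of marker_r in the frame of stand above 0.073 m and contact force between marker_p and stand between 0.2 and 1.4 N and contact force between marker_q and stand between 0.2 and 1.4 N))), for 0.1 s.
At the end, for the whole second after the job is handed in: Full marker gripped and still, nib 20 to 120 mm over the paper of either page, axis 30 to 60 degrees from vertical with the nib lowest, touching neither book nor stand; both nearly empty markers released, upright within 11 degrees, at the bottom of wells ((((x of marker_p in the frame of sketchbook between -0.103 and 0.103 m and y of marker_p in the frame of sketchbook between -0.1475 and 0.1475 m and z of marker_p in the frame of sketchbook between 0.034 and 0.134 m and angle between marker_p's own z axis and vertical between 0.52 and 1.05 rad and linear speed of marker_p below 0.02 m/s and angular speed of marker_p below 0.15 rad/s and contact force between marker_p and the fingers above 2 N and contact force between marker_p and stand below 0.1 N and contact force between marker_p and sketchbook below 0.1 N) and (contact force between marker_q and stand between 0.2 and 1.4 N and x of marker_q in the frame of stand between -0.02 and 0.02 m and y of marker_q in the frame of stand between -0.105 and 0.105 m and z of marker_q in the frame of stand between 0.003 and 0.02 m and angle between marker_q's own z axis and vertical below 0.2 rad and linear speed of marker_q below 0.02 m/s and contact force between marker_q and the arm below 0.1 N and contact force between marker_q and the fingers below 0.1 N) and (contact force between marker_r and stand between 0.2 and 1.4 N and x of marker_r in the frame of stand between -0.02 and 0.02 m and y of marker_r in the frame of stand between -0.105 and 0.105 m and z of marker_r in the frame of stand between 0.003 and 0.02 m and angle between marker_r's own z axis and vertical below 0.2 rad and linear speed of marker_r below 0.02 m/s and contact force between marker_r and the arm below 0.1 N and contact force between marker_r and the fingers below 0.1 N)) or ((x of marker_q in the frame of sketchbook between -0.103 and 0.103 m and y of marker_q in the frame of sketchbook between -0.1475 and 0.1475 m and z of marker_q in the frame of sketchbook between 0.034 and 0.134 m and angle between marker_q's own z axis and vertical between 0.52 and 1.05 rad and linear speed of marker_q below 0.02 m/s and angular speed of marker_q below 0.15 rad/s and contact force between marker_q and the fingers above 2 N and contact force between marker_q and stand below 0.1 N and contact force between marker_q and sketchbook below 0.1 N) and (contact force between marker_p and stand between 0.2 and 1.4 N and x of marker_p in the frame of stand between -0.02 and 0.02 m and y of marker_p in the frame of stand between -0.105 and 0.105 m and z of marker_p in the frame of stand between 0.003 and 0.02 m and angle between marker_p's own z axis and vertical below 0.2 rad and linear speed of marker_p below 0.02 m/s and contact force between marker_p and the arm below 0.1 N and contact force between marker_p and the fingers below 0.1 N) and (contact force between marker_r and stand between 0.2 and 1.4 N and x of marker_r in the frame of stand between -0.02 and 0.02 m and y of marker_r in the frame of stand between -0.105 and 0.105 m and z of marker_r in the frame of stand between 0.003 and 0.02 m and angle between marker_r's own z axis and vertical below 0.2 rad and linear speed of marker_r below 0.02 m/s and contact force between marker_r and the arm below 0.1 N and contact force between marker_r and the fingers below 0.1 N)) or ((x of marker_r in the frame of sketchbook between -0.103 and 0.103 m and y of marker_r in the frame of sketchbook between -0.1475 and 0.1475 m and z of marker_r in the frame of sketchbook between 0.034 and 0.134 m and angle between marker_r's own z axis and vertical between 0.52 and 1.05 rad and linear speed of marker_r below 0.02 m/s and angular speed of marker_r below 0.15 rad/s and contact force between marker_r and the fingers above 2 N and contact force between marker_r and stand below 0.1 N and contact force between marker_r and sketchbook below 0.1 N) and (contact force between marker_p and stand between 0.2 and 1.4 N and x of marker_p in the frame of stand between -0.02 and 0.02 m and y of marker_p in the frame of stand between -0.105 and 0.105 m and z of marker_p in the frame of stand between 0.003 and 0.02 m and angle between marker_p's own z axis and vertical below 0.2 rad and linear speed of marker_p below 0.02 m/s and contact force between marker_p and the arm below 0.1 N and contact force between marker_p and the fingers below 0.1 N) and (contact force between marker_q and stand between 0.2 and 1.4 N and x of marker_q in the frame of stand between -0.02 and 0.02 m and y of marker_q in the frame of stand between -0.105 and 0.105 m and z of marker_q in the frame of stand between 0.003 and 0.02 m and angle between marker_q's own z axis and vertical below 0.2 rad and linear speed of marker_q below 0.02 m/s and contact force between marker_q and the arm below 0.1 N and contact force between marker_q and the fingers below 0.1 N)))); the arm keeps its last pose, push and grip.
It fails at once if the sketchbook is touched (contact force between sketchbook and anything else above 1 N).
It fails at once if a bystander is moved more than 4 cm (distance of any of eraser, tape, pen, jar, sharpener from where it was at the start of the episode above 0.04 m).
It also fails if it takes over 56 s, if anything falls off the work surface, if the arm or the gripper's body presses on something with over 40 N, if the wrist force passes 120 N, or if a joint passes its speed limit or range.

### The arm

A 6-joint arm with a two-finger parallel gripper is mounted at the origin on the work surface. World frame = base frame: x ahead of the robot, y to its left, z up, the work surface at z = 0. Lengths are in m, angles in degrees, forces in N, time in s.
With the tool pointing down it reaches from about 0.35 to 0.875 m from the base axis. Payload 15.5 kg.
Tool frame: the origin (TCP) lies midway between the tips of the shut fingers; the grasp point (between the pads) lies 19 mm behind it; z points along the fingers, y is the line along which they close (so a half turn about z gives the same grasp; the last joint's range is limited). The gripper opens to 85 mm and grips with 20 to 120 N. Pads are 22 mm wide; open, the fingers measure 114 mm over their backs; the gripper's body (76 mm by 85 mm) begins 54 mm behind the grasp point. The pads swing forward as they close: fully open they stand 13 mm farther back than shut.
Start: joints at [-70.273, 28.281, 77.091, -0, 74.628, -5.472], TCP at [0.266, -0.566, 0.231] pointing down, gripper open.
Joint ranges: [-166.48, 166.48], [-47.26, 123.95], [12.59, 153.08], [-70.14, 250.14], [6.76, 159.57], [-176.63, 176.63]. Speed limits (degrees/s): [108.29, 108.29, 147.25, 172.46, 172.46, 172.46].

### API

Orientations are given as [roll, pitch, yaw] about the fixed x, y, z axes, in that order (R = Rz(yaw) Ry(pitch) Rx(roll)).
In Python, from rig import r, claw, kin, eyes, order, telemetry gives the robot as it stands. Calls block until the motion is done:
- r.move_ptp(position, orientation): joint-space move of the TCP to a pose.
- r.servo_line(position, rotation=None, vel=0.15, until_force=None): straight line of the TCP; rotation=None keeps the orientation; vel is the mean speed in m/s. With until_force (N) it stops when the force on the tool has changed by that much, and returns True; else False.
- r.set_joints(angles): joint-space move.
- claw.set_gripper(opening): finger opening in m; the grip force is fixed at half the most; returns when the fingers have stopped.
- r.sleep(seconds).
- kin.solve_ik(position, orientation): joint angles nearest the present ones, or None.
- eyes.grab_frame(name): name is "scene" or "top" or "wrist"; returns a dict with "frame" (480x640x3 uint8, red, green, blue), "range_z" (480x640 float32, m along the optical axis (not along the pixel's ray), 0 where there is no reading), "intrinsics" (3x3 intrinsics, pixels), "dist" ([k1, k2, p1, p2, k3] as OpenCV has them; the pictures are not rectified), "rvec" (rotation vector, rad) and "tvec" (3), from world to camera coordinates, as OpenCV has them. Camera axes: x right, y down, z forward; pixel columns grow to the right and rows downward; lengths in m; the calibration is good to about 2 mm. A picture is of the moment at which its call begins.
A pose or a line that the arm cannot do raises r.Unreachable and nothing moves.
- order.job_done(): hands the job in; it is judged then, once.
Readings, each from a call of its own:
- telemetry.get_time(): time.
- telemetry.get_q(): joint angles.
- telemetry.get_dq(): joint speeds.
- telemetry.get_joint_efforts(): joint torques, N m.
- telemetry.get_ee_pos(): TCP position.
- telemetry.get_tool_rot(): TCP orientation.
- telemetry.get_wrist_force(): force on the tool from outside, world axes, zero at the start.
- telemetry.get_wrist_torque(): the same for the moment, N m.
- telemetry.get_opening(): finger opening in m.
- telemetry.get_gripper_force(): force on a finger pad.
Only numpy, scipy, OpenCV 4.12 (cv2) and the standard library are available. Lean on these libraries where they do the work, as an engineer would, in place of code of your own. Each camera call takes 0.05 s, during which the arm holds its last target. There are 200 camera calls.

## Working session

There is one attempt and no reset: what is moved stays moved. The work goes in short steps, each a Python script; the robot and the scene stay as the last script left them, time stands still between calls to the robot, and variables do not carry over. Pictures are saved under pics/ and viewed, at most 10 in all, crops included, and the job is handed in when it is done.

```bash
ls; mkdir -p pics; cat > h.py <<'E'
import numpy as np, cv2
from rig import r, claw, kin, eyes, order, telemetry
def cloud(f):
    h,w=f["range_z"].shape
    u,v=np.meshgrid(np.arange(w),np.arange(h))
    p=cv2.undistortPoints(np.stack([u,v],-1).reshape(-1,1,2).astype(np.float64),f["intrinsics"],f["dist"]).reshape(h,w,2)
    z=f["range_z"].astype(float)
    c=np.dstack([p*z[...,None],z])
    R=cv2.Rodrigues(np.array(f["rvec"]))[0]
    W=(c-np.array(f["tvec"]).reshape(3))@R
    W[z<=0]=np.nan
    return W
def save(f,n): cv2.imwrite(f"pics/{n}.png",f["frame"][...,::-1])
E
python3 - <<'E'
from h import *
import pickle
d={}
for n in("scene","top"):
    d[n]=eyes.grab_frame(n); save(d[n],n+"0")
    R=cv2.Rodrigues(np.array(d[n]["rvec"]))[0]; print(n,-R.T@np.array(d[n]["tvec"]).ravel())
pickle.dump(d,open("d.pkl","wb"))
for n in d:
    W=cloud(d[n])
    m=(W[...,2]>.1)&(W[...,2]<.2)&(np.hypot(W[...,0],W[...,1])>.3)
    k,lab,st,ce=cv2.connectedComponentsWithStats(m.astype(np.uint8))
    for i in range(1,k):
        if st[i,4]>30:
            P=W[lab==i]; print(n,st[i],np.nanmin(P,0).round(3),np.nanmax(P,0).round(3))
E
```

```text
pics
scene [ 0.90744167 -0.1280591   0.68531071]
top [ 0.46735465 -0.00273295  0.9722817 ]
scene [472 140  32  41 836] [0.505 0.262 0.1  ] [0.539 0.299 0.164]
scene [423 143  29  42 845] [0.486 0.18  0.1  ] [0.52  0.217 0.163]
scene [373 148  26  40 801] [0.466 0.099 0.1  ] [0.499 0.134 0.163]
scene [632 332   8   9  46] [0.848 0.337 0.1  ] [0.859 0.344 0.113]
scene [ 524  339   49   47 1686] [0.812 0.17  0.1  ] [0.868 0.229 0.124]
top [  0  45 124  38 607] [0.847 0.337 0.1  ] [0.91  0.587 0.113]
top [179  60  33  33 834] [0.809 0.172 0.1  ] [0.867 0.228 0.123]
top [619 130  21  27 172] [ 0.682 -0.621  0.1  ] [ 0.709 -0.556  0.199]
top [619 148  21  21 184] [ 0.651 -0.616  0.1  ] [ 0.691 -0.556  0.198]
top [130 241  30  22 535] [0.501 0.264 0.1  ] [0.537 0.299 0.162]
top [178 252  28  21 489] [0.482 0.181 0.101] [0.516 0.218 0.163]
top [227 262  25  22 437] [0.462 0.1   0.1  ] [0.497 0.135 0.162]
```

View pics/top0.png

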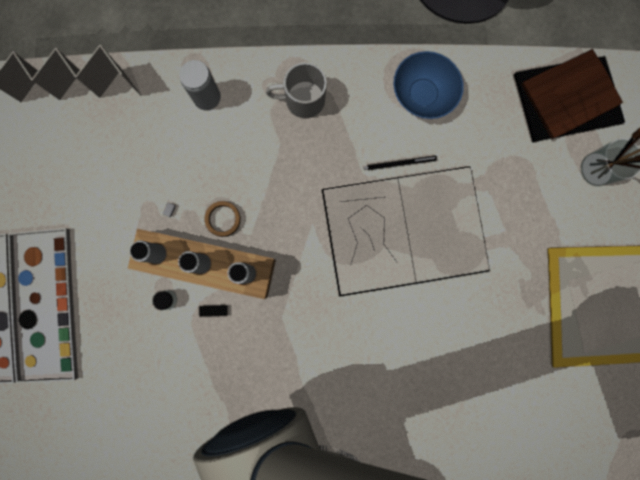

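View pics/scene0.png

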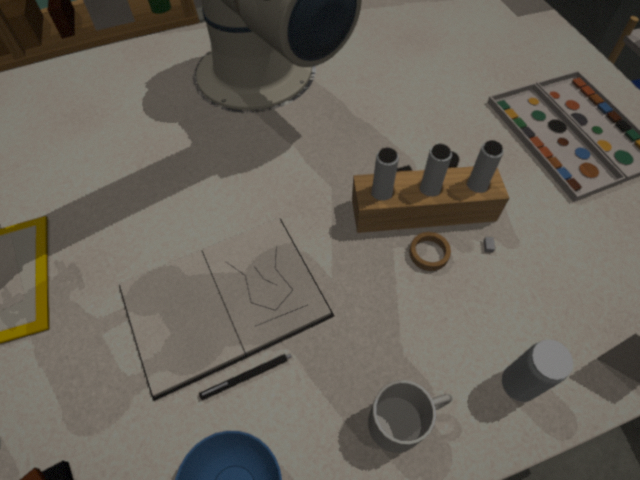

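```bash
python3 - <<'E'
from h import *
import pickle
d=pickle.load(open("d.pkl","rb"))
for n in d:
    W=cloud(d[n])
    # marker tops: (tail plug) circle fit
    for lo,hi,t in((.155,.17,'tail'),(.1,.15,'barrel'),(.064,.078,'standtop')):
        m=(W[...,2]>lo)&(W[...,2]<hi)&(W[...,0]<.65)&(W[...,0]>.4)&(W[...,1]>.03)&(W[...,1]<.4)
        k,lab,st,ce=cv2.connectedComponentsWithStats(m.astype(np.uint8))
        for i in range(1,k):
            if st[i,4]>50:
                P=W[lab==i]; c,r_=cv2.minEnclosingCircle(P[:,:2].astype(np.float32))
                print(n,t,st[i,4],np.round(c,4),round(r_,4),np.median(P[:,2]).round(4), [np.round(x,3) for x in cv2.minAreaRect(P[:,:2].astype(np.float32))])
    # white paper / book
    b=d[n]["frame"].min(2)>170
    m=b&(W[...,2]>.005)&(W[...,2]<.025)&(W[...,1]<.05)
    k,lab,st,ce=cv2.connectedComponentsWithStats(m.astype(np.uint8))
    for i in range(1,k):
        if st[i,4]>1500:
            P=W[lab==i]; print(n,'paper',[np.round(x,3) for x in cv2.minAreaRect(P[:,:2].astype(np.float32))],np.median(P[:,2]))
    m=(W[...,2]>.007)&(W[...,2]<.06)&(W[...,0]>.25)&(W[...,0]<.9)&(abs(W[...,1])<.6)
    k,lab,st,ce=cv2.connectedComponentsWithStats(m.astype(np.uint8))
    for i in range(1,k):
        if st[i,4]>60:
            P=W[lab==i]; print(n,'low',np.round(ce[i]),np.nanmin(P,0).round(3),np.nanmax(P,0).round(3))
E
```

```text
scene tail 288 [0.5214 0.2816] 0.0178 0.1608 [array([0.522, 0.281]), array([0.033, 0.032]), np.float64(39.911)]
scene tail 309 [0.5017 0.1991] 0.0184 0.1607 [array([0.502, 0.198]), array([0.035, 0.033]), np.float64(42.852)]
scene tail 299 [0.4815 0.1166] 0.0181 0.1604 [array([0.482, 0.116]), array([0.033, 0.033]), np.float64(57.581)]
scene barrel 485 [0.5217 0.2804] 0.0181 0.1258 [array([0.527, 0.275]), array([0.036, 0.019]), np.float64(43.367)]
scene barrel 471 [0.5019 0.1984] 0.0186 0.1259 [array([0.508, 0.194]), array([0.036, 0.021]), np.float64(55.363)]
scene barrel 447 [0.483  0.1161] 0.0182 0.1259 [array([0.489, 0.113]), array([0.036, 0.018]), np.float64(64.489)]
scene standtop 4043 [0.5005 0.1997] 0.1354 0.0711 [array([0.501, 0.2  ]), array([0.261, 0.08 ]), np.float64(76.096)]
scene low [546. 138.] [0.269 0.462 0.007] [0.578 0.6   0.023]
scene low [582. 152.] [0.463 0.558 0.007] [0.495 0.587 0.011]
scene low [454. 160.] [0.419 0.268 0.032] [0.453 0.296 0.049]
scene low [405. 169.] [0.401 0.186 0.011] [0.415 0.215 0.016]
scene low [425. 216.] [0.433 0.064 0.007] [0.569 0.319 0.
[... 1914 characters left out ...]
 0.223 0.06 ]
top low [299. 106.] [ 0.789 -0.039  0.007] [0.833 0.076 0.06 ]
top low [593. 170.] [ 0.641 -0.6    0.007] [ 0.712 -0.559  0.06 ]
top low [402. 162.] [ 0.681 -0.257  0.007] [ 0.708 -0.113  0.015]
top low [405. 230.] [ 0.435 -0.352  0.007] [ 0.682 -0.032  0.019]
top low [222. 218.] [0.553 0.134 0.007] [0.622 0.202 0.023]
top low [169. 209.] [0.595 0.264 0.007] [0.623 0.286 0.015]
top low [ 51. 313.] [0.27  0.463 0.007] [0.577 0.6   0.023]
top low [580. 307.] [ 0.28  -0.6    0.007] [ 0.519 -0.476  0.015]
top low [270. 279.] [0.432 0.065 0.008] [0.506 0.083 0.059]
top low [164. 300.] [0.414 0.258 0.008] [0.452 0.297 0.049]
top low [213. 311.] [0.398 0.16  0.007] [0.421 0.215 0.017]
```

The two views agree to about 2 mm. The stand is at (0.500, 0.200) with yaw −13.6°, and the marker tails are at z ≈ 0.16, seen in the top view at px (141,251), (190,261) and (240,271). The book centre is about (0.559, −0.192). Next I weigh the nearest marker.

```bash
cat >> h.py <<'E'
M=[(.4800,.1170),(.5003,.1996),(.5200,.2818)]; Y=76.4; ZT=.103
def wf(n=8):
    a=[]
    for _ in range(n): r.sleep(.02); a.append(telemetry.get_wrist_force())
    return np.mean(a,0)
def weigh(i):
    x,y=M[i]
    r.servo_line([x,y,ZT],vel=.15); r.sleep(.1); f0=wf()
    claw.set_gripper(.0); print('open',telemetry.get_opening(),'pad',telemetry.get_gripper_force())
    r.servo_line([x,y,ZT+.02],vel=.1); r.sleep(.25); f=wf()
    w=f0[2]-f[2]; print(i,'w',w,f0,f,'t',telemetry.get_time()); return w
def putback(i):
    x,y=M[i]
    r.servo_line([x,y,ZT+.001],vel=.1); claw.set_gripper(.085); r.servo_line([x,y,.2],vel=.2)
E
python3 - <<'E'
from h import *
print(telemetry.get_time())
for Y in (76.4,-103.6): print(Y,[np.round(kin.solve_ik([x,y,ZT],[180,0,Y]),1) for x,y in M])
x,y=M[0]
q=telemetry.get_q()
Yb=min((76.4,-103.6),key=lambda a:np.abs(np.array(kin.solve_ik([x,y,.2],[180,0,a]))-q).max()); print(Yb)
r.move_ptp([x,y,.2],[180,0,Yb]); print(telemetry.get_time())
weigh(0)
E
```

```text
0.1
76.4 [array([  6.8,  28.2, 103.5,  -0. ,  48.2,  20.4]), array([15.4, 30.9, 97.3, -0. , 51.8, 29. ]), array([22.7, 34.2, 89.7, -0. , 56.1, 36.3])]
-103.6 [array([   6.8,   28.2,  103.5,   -0. ,   48.2, -159.6]), array([  15.4,   30.9,   97.3,    0. ,   51.8, -151. ]), array([  22.7,   34.2,   89.7,    0. ,   56.1, -143.7])]
76.4
2.6333
open 0.03460309711797843 pad 59.2966228723526
0 w 0.9822896673373602 [-0.11977039  0.46469611  0.15811641] [ 0.10868576 -0.01262208 -0.82417325] t 4.9167
```

```bash
python3 - <<'E'
from h import *
print(wf(20)); putback(0); 
r.servo_line([*M[1],.2],vel=.2); w=weigh(1); print(wf(20))
if w<1.4:
    putback(1); r.servo_line([*M[2],.2],vel=.2); w=weigh(2); print(wf(20))
f=eyes.grab_frame("scene"); save(f,"s1")
E
```

```text
[ 0.01654691  0.03359617 -0.71268343]
open 0.034997424417723355 pad 59.42294239997864
1 w 0.9579705359463156 [-0.11043975  0.247708    0.21099834] [-0.08897263 -0.26240445 -0.74697219] t 9.6333
[-0.07676881 -0.17551921 -0.75362085]
open 0.03459360317448608 pad 59.600679874420166
2 w 2.4738865007212265 [ 0.02745601 -0.06264932  0.24830636] [-0.21422859  0.0290029  -2.22558014] t 14.35
[-0.09357488  0.0199976  -1.95531744]
```

View pics/s1.png

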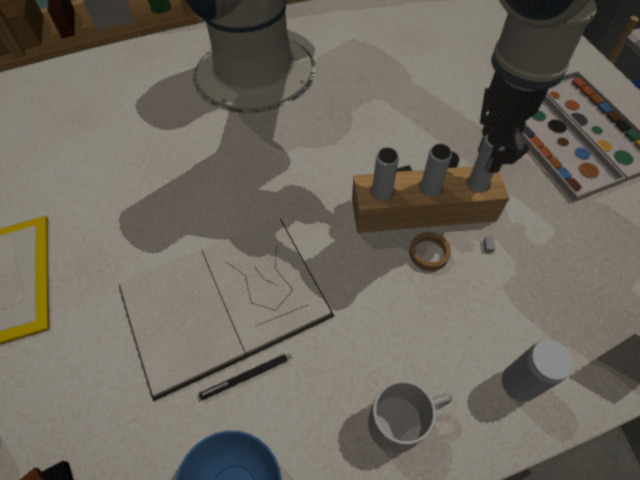

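Marker 2 is the full one: it weighs 2–2.5 N against about 0.9 N for the other two, which stand properly at px (387,175) and (438,170). Now I draw it out and plan the slanted pose.

```bash
python3 - <<'E'
from h import *
from scipy.spatial.transform import Rotation as Ro
r.servo_line([*M[2],.26],vel=.12); r.sleep(.3); print(telemetry.get_time(),wf())
q=np.array(telemetry.get_q()); best=[]
L=.093; nib=np.array([.559,-.192,.014+.07])
for az in range(-180,180,15):
    a=np.radians(az); d=np.array([np.cos(a),np.sin(a),-1])/2**.5
    for s in (1,-1):
        y=s*np.array([np.cos(a),np.sin(a),1])/2**.5   # closing axis in the vertical plane
        R=np.column_stack([np.cross(y,d),y,d]); e=Ro.from_matrix(R).as_euler('xyz',degrees=True)
        qs=[kin.solve_ik(list(nib+[0,0,h]-L*d),list(e)) for h in (0,.14)]
        if any(k is None for k in qs): continue
        best.append((np.abs(np.array(qs[1])-q).max(),az,s,e.round(2),np.round(qs[0],1),np.round(qs[1],1)))
for b in sorted(best,key=lambda b:b[0])[:5]: print(b)
E
```

```text
16.325 [-0.29375404  0.06971846 -2.05700715]
(np.float64(59.32070178539513), 120, -1, array([-135.,    0.,   30.]), array([-36.6,  56. ,  47.4,  18.5, 117.9,  25.9]), array([-36.6,  49.8,  39.8,  21.8, 130.9,  31.6]))
(np.float64(59.893801926231454), -45, 1, array([135.,   0.,  45.]), array([ -6.3,  27.9, 126.3, 247. ,  28.7, 145.4]), array([ -6.3,   9.2, 116.2, -59.9,  30.8,  85.6]))
(np.float64(61.811675386920044), 135, -1, array([-135.,    0.,   45.]), array([-31.6,  58.9,  40.4,  11.4, 124.4,  16.1]), array([-31.6,  53.3,  32. ,  14.1, 138. ,  20.2]))
(np.float64(62.42710294956639), -180, -1, array([-135.,    0.,   90.]), array([-16.4,  59.9,  38. , -14.2, 125.1, -20. ]), array([-16.4,  54.5,  29.3, -17.6, 138.6, -25.2]))
(np.float64(64.18189034412613), 105, -1, array([-135.,    0.,   15.]), array([-41.5,  52.3,  56.4,  24.4, 109.4,  33.6]), array([-41.5,  45.4,  49.3,  27.4, 122. ,  40.4]))
```

```bash
python3 - <<'E'
from h import *
r.servo_line([*M[2],.36],vel=.15)
e=[-135,0,30]; a=np.radians(120); d=np.array([np.cos(a),np.sin(a),-1])/2**.5
nib=np.array([.559,-.192,.084])
print(np.round(kin.solve_ik(list(nib+[0,0,.14]-.093*d),e),1))
r.move_ptp([.56,-.19,.36],[180,0,40])   # clear of the stand before tilting
r.move_ptp(list(nib+[0,0,.14]-.093*d),e)
r.servo_line(list(nib-.093*d),vel=.08); r.sleep(.3)
print(telemetry.get_time(),telemetry.get_opening(),telemetry.get_gripper_force(),telemetry.get_ee_pos(),np.round(telemetry.get_q(),1))
for n in("scene","top"):
    f=eyes.grab_frame(n); save(f,n+"2"); W=cloud(f)
    m=(W[...,2]>.155)&(W[...,2]<.17)&(W[...,0]<.6)&(W[...,0]>.4)&(W[...,1]>.03)&(W[...,1]<.4)
    k,lab,st,ce=cv2.connectedComponentsWithStats(m.astype(np.uint8))
    for i in range(1,k):
        if st[i,4]>50: print(n,np.median(W[lab==i],0).round(4))
    m=(W[...,2]>.04)&(W[...,2]<.3)&(np.linalg.norm(W[...,:2]-nib[:2],axis=-1)<.06)
    P=W[m]; print(n,'near nib, lowest',P[P[:,2].argsort()[:40:8]].round(3))
E
```

```text
[-36.6  49.8  39.8  21.8 130.9  31.6]
22.0333 0.034739434152558674 60.07703125476837 [ 0.59189156 -0.2489521   0.14985391] [-36.6  56.   47.4  18.5 117.9  25.9]
scene [0.5038 0.197  0.1607]
scene [0.4844 0.1154 0.1603]
scene near nib, lowest [[ 0.573 -0.189  0.082]
 [ 0.575 -0.188  0.09 ]
 [ 0.577 -0.189  0.092]
 [ 0.571 -0.183  0.092]
 [ 0.583 -0.205  0.094]]
top [0.5    0.1992 0.1588]
top [0.4799 0.1176 0.1588]
top near nib, lowest []
```

View pics/scene2.png

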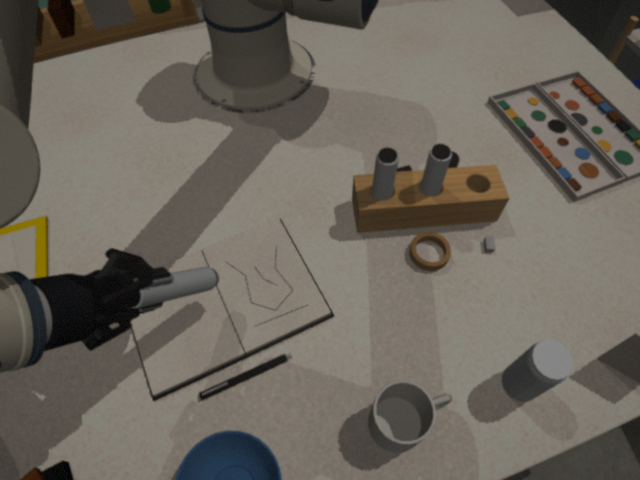

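The full marker is held at a slant over the book, nib at about px (212,278), and the two light ones are standing with the third well empty. I check the slant and then hand in.

```bash
python3 - <<'E'
from h import *
f=eyes.grab_frame("scene"); W=cloud(f)
P=W[272:300,150:212].reshape(-1,3); P=P[(P[:,2]>.06)&(P[:,2]<.2)]
u=np.linalg.svd(P-P.mean(0),full_matrices=False)[2][0]; ang=np.degrees(np.arccos(abs(u[2])))
print(len(P),u,ang,P.min(0),P.max(0),np.abs(telemetry.get_dq()).max())
if 35<ang<55: print(order.job_done(),telemetry.get_time())
E
```

```text
1508 [ 0.29943787 -0.54750587  0.78139252] 38.611748969618425 [ 0.5650271  -0.26174283  0.08838674] [ 0.61916879 -0.18871295  0.19978693] 0.1295900105358062
the job is handed in; nothing more can be done
the job is handed in; nothing more can be done
```

I handed the job in at about 22 s of the 56 s: the full marker (about 2–2.5 N against 0.9 N for the others, from the +y end well) is held still, slanted about 40–45°, nib about 7 cm over the page; the two light markers stand in their wells, the scene picture showed nothing else out of place, and no verdict came back.

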